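Stand the fallen spray bottle up on its mat

TASK

The small spray bottle with the red cap has fallen over. Stand it upright, red cap up, with its whole foot on the round dark drip mat, let go of it, and leave the wax jar and the yellow-capped dropper bottle standing where they are.

Things in the scene. Friction and masses are not known exactly. Their poses are not given: they have to be found in the camera images.
- spray_bottle: White spray bottle, red cap; rigid, about 120 g, 118 mm tall: body 36 mm in diameter up to 88 mm above the flat foot, cap 24 mm in diameter above that. Origin: centre of the foot; z runs from foot to cap. It starts lying on the worktop (z = 0), axis level 18 mm up, cap to the left (+y), within 25 degrees. Gripped at 3 N, the cap turns between the pads.
- drip_mat: Round flat black rubber mat with a thin blue ring, fixed to the worktop, 110 mm in diameter and 3 mm thick. Origin: centre of its underside, on the worktop (z = 0); z points up.
- wax_jar: Bystander: brown jar with a white screw lid, 52 mm in diameter, 48 mm tall, standing loose at the far right of the work. Origin: centre of its foot; z up.
- dropper_bottle: Bystander: small white bottle with a yellow pointed cap, 24 mm in diameter, 76 mm tall, standing loose on the worktop at the right of the work. Origin: centre of its foot; z up.

How it is judged (in metres and radians):
At the end, for the whole second after the job is handed in: The spray bottle stands upright on the drip mat, cap up, within 10 degrees of vertical, its foot's centre within 37 mm of the mat's centre (the whole foot on the mat), released and at rest (angle between spray_bottle's own z axis and vertical below 0.17 rad and horizontal distance between spray_bottle and drip_mat below 0.037 m and height (world z) of spray_bottle between -0.002 and 0.008 m and linear speed of spray_bottle below 0.02 m/s and contact force between spray_bottle and drip_mat above 0.2 N); the robot touches nothing.
It fails at once if the wax jar is moved more than 25 mm or tipped over (distance of wax_jar from where it was at the start of the episode above 0.025 m or angle between wax_jar's own z axis and vertical above 0.5 rad).
It fails at once if the dropper bottle is moved more than 25 mm or tipped over (distance of dropper_bottle from where it was at the start of the episode above 0.025 m or angle between dropper_bottle's own z axis and vertical above 0.5 rad).
It also fails if it takes over 48 s, if anything falls off the work surface, if the arm or the gripper's body presses on something with over 40 N, if the wrist force passes 120 N, or if a joint passes its speed limit or range.

ROBOT

A 7-joint arm with a two-finger parallel gripper is mounted at the origin on a cart in front of the work surface, level with it; the furniture and walls round the work are solid. World frame = base frame: x ahead of the robot, y to its left, z up, the work surface at z = 0. Lengths are in m, angles in degrees, forces in N, time in s.
With the tool pointing down it reaches from about 0.425 to 0.875 m from the base axis. Payload 4.7 kg.
Tool frame: the origin (TCP) lies on the centre line of the jaws, within the pads' length; the fingertips stand 19 mm ahead of it and the grasp point (between the pads) is the TCP; z points along the fingers, y is the line along which they close (so a half turn about z gives the same grasp; the last joint's range is limited). The gripper opens to 87 mm and grips with 3 to 60 N. Pads are 19 mm wide; open, the fingers measure 117 mm over their backs; the gripper's body (75 mm by 190 mm) begins 51 mm behind the grasp point.
Start: joints at [-70.64, 18.392, -4.016, 83.108, 1.295, 78.541, -3.26], TCP at [0.207, 0.616, 0.242] pointing down, gripper open.
Joint ranges: [-163.93, 163.93], [-17.29, 119.83], [-79.2, 71.16], [3.27, 140.29], [-89.18, 269.18], [5.43, 117.66], [-154.24, 154.24]. Speed limits (degrees/s): [147.25, 147.25, 180, 180, 180, 180, 180].

INTERFACE

Orientations are given as [roll, pitch, yaw] about the fixed x, y, z axes, in that order (R = Rz(yaw) Ry(pitch) Rx(roll)).
In Python, from cell import env, imaging gives the robot as it stands.
- The arm moves only by the shell command python3 -m crank 'ROWS' [OPENING] [FORCE]. ROWS is JSON, a list of rows, each an object of numbers: "x", "y", "z": the shift along the tool's x, y, z in m; "turn": the turn about the tool's z in rad. In form: [{"x": .., "y": .., "z": .., "turn": ..}, ...]. A call has 1 to 12 rows; each row is the pose to reach, as a shift and turn from the pose commanded when the call began, along the tool's axes at that moment; what a row does not reach only later rows make up. A row lasts 1/8 s, in which the tool goes at most 62.5 mm and 10.7 degrees, less where a joint would pass 70% of its speed; a pose out of reach is approached as far as the arm can. A call with a gripper value outside its range is refused whole. OPENING is the finger opening in m, from 0 to 0.087, set as the call begins (- or left out, the last holds). The fingers move at their own pace and stop on an object; FORCE is the grip in N (left out, the last holds). Time passes only in rows, so rows that repeat a pose let the fingers close. It gives the time, the measured TCP pose, the force, the opening and the grip force at its end, in the units of the state.
- env.get_obs(): the state, without advancing time (a new reading comes with each control period).
- imaging.read_camera(name): name is "scene" or "top" or "wrist"; returns the picture (420x560x3 uint8, red, green, blue); there is no depth.
- imaging.get_calibration(name): a dict with "camera_matrix" (3x3 intrinsics, pixels), "k1" (the pictures are not rectified: a ray, as slopes to the right and down, at radius r is drawn at 1 + k1 r^2 times it, then the intrinsics apply), "position" and "attitude" of the camera in the world. Camera axes: x right, y up, looking along -z (the intrinsics and any distortion apply to the point x, -y, -z); pixel columns grow to the right and rows downward; lengths in m; the calibration is good to about 2 mm. A picture is of the moment at which its call begins: read the wrist's pose just before it. get_calibration takes no time and is no camera call; for the wrist camera it gives the pose at the moment of the call.
- env.sign_off(): hands the job in; it is judged then, once.
The state is a dict: "time_s": time; "qpos": joint angles; "joint_velocities": joint speeds; "effort": joint torques, N m; "tool_pos": TCP position; "tool_rot": TCP orientation; "force": force on the tool from outside, world axes, zero at the start; "wrist_torque": the same for the moment, N m; "grip_width": finger opening in m; "grasp_force": force on a finger pad.
Only numpy, scipy, OpenCV 4.12 (cv2) and the standard library are available. Lean on these libraries where they do the work, as an engineer would, in place of code of your own. Each camera call takes 0.05 s, during which the arm holds its last target. There are 200 camera calls.

## Working session

There is one attempt and no reset: what is moved stays moved. The work goes in short steps, Python scripts to look and compute and a shell command to move; the robot and the scene stay as the last step left them, time stands still between calls to the robot, and variables do not carry over. Pictures are saved under pics/ and viewed, at most 10 in all, crops included, and the job is handed in when it is done.

```bash
mkdir -p pics; ls; python3 - <<'E'
from cell import env, imaging
import cv2
for n in ["scene","top"]:
    cv2.imwrite(f"pics/{n}0.png",imaging.read_camera(n)[:,:,::-1])
    print(imaging.get_calibration(n))
o=env.get_obs();print(o)
E
```

```text
pics
{'camera_matrix': array([[520.52589885,   0.        , 276.80034538],
       [  0.        , 520.52589885, 205.04831427],
       [  0.        ,   0.        ,   1.        ]]), 'k1': -0.002881411554835153, 'position': array([-0.09301527, -0.78260689,  0.81444243]), 'attitude': array([ 50.19822657,  -0.395053  , -43.80933136])}
{'camera_matrix': array([[397.13299304,   0.        , 283.68589005],
       [  0.        , 397.13299304, 207.60068417],
       [  0.        ,   0.        ,   1.        ]]), 'k1': -0.06494151003815964, 'position': array([ 0.46302894, -0.09317419,  1.00075982]), 'attitude': array([  6.16507073,  -0.60821246, -89.62558307])}
{'time_s': 0.1, 'qpos': array([-70.63982665,  18.4370834 ,  -4.01616837,  83.16736614,
         1.29698291,  78.54116211,  -3.25974508]), 'joint_velocities': array([ 0.03515599, -0.06587276, -0.0045225 , -0.17661254,  0.06146075,
       -0.01932133,  0.05095763]), 'effort': array([-3.88164135e-04, -4.92574489e+01, -4.05882485e-01, -3.13397813e+01,
       -6.40984462e-02,  3.95200134e-02,  9.89883733e-05]), 'tool_pos': array([0.20671414, 0.61576876, 0.24055   ]), 'tool_rot': array([-1.79899733e+02,  7.15588986e-03,  1.61450670e+02]), 'force': array([0.63172968, 0.91809729, 0.30754842]), 'wrist_torque': array([0.02680795, 0.0181282 , 0.0407272 ]), 'grasp_force': 0.0, 'grip_width': 0.08696510781567189}
```

View pics/top0.png

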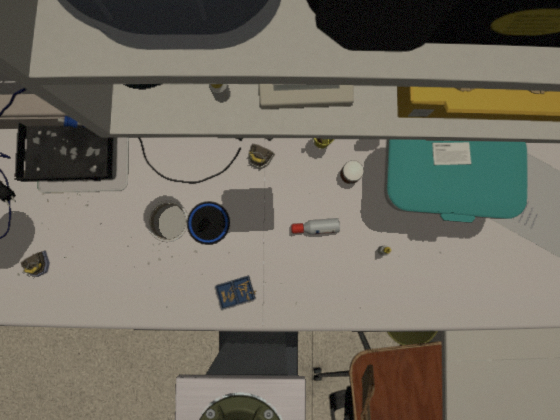

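View pics/scene0.png

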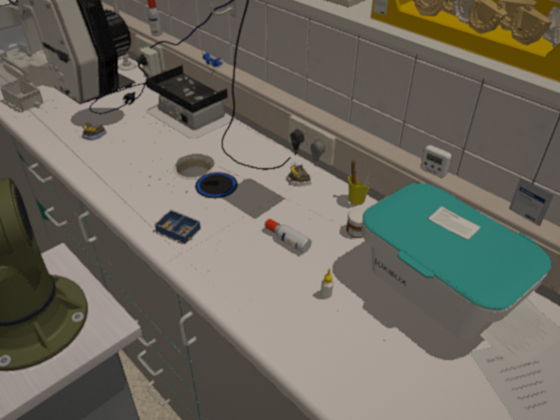

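The top view shows the bottle lying at about (316,227), with the red cap at (297,229) pointing left. The mat is at (209,222) with a cup beside it at (170,222), the wax jar is at (352,172) and the dropper at (384,250). The scene view agrees. Next I'll measure the cap, axis and mat.

```bash
cat > h.py <<'E'
import numpy as np, cv2
from scipy.spatial.transform import Rotation as R
from cell import env, imaging
def toplane(n,px,z,c=None):
    c=c or imaging.get_calibration(n); K=c["camera_matrix"]
    px=np.asarray(px,float).reshape(-1,1,2)
    u=cv2.undistortPoints(px,K,np.array([c["k1"],0,0,0.]))[:,0]
    d=np.c_[u[:,0],-u[:,1],-np.ones(len(u))]@R.from_euler("xyz",c["attitude"],degrees=True).as_matrix().T
    p=np.array(c["position"]); return p+d*((z-p[2])/d[:,2])[:,None]
def big(m,box):
    k=np.zeros_like(m);x0,y0,x1,y1=box;k[y0:y1,x0:x1]=m[y0:y1,x0:x1]
    cs=cv2.findContours(k,cv2.RETR_EXTERNAL,cv2.CHAIN_APPROX_NONE)[0]
    return max(cs,key=cv2.contourArea)
def red(im):
    h=cv2.cvtColor(im,cv2.COLOR_RGB2HSV);return (((h[...,0]<8)|(h[...,0]>172))&(h[...,1]>150)&(h[...,2]>70)).astype(np.uint8)
def blue(im):
    h=cv2.cvtColor(im,cv2.COLOR_RGB2HSV);return ((h[...,0]>100)&(h[...,0]<130)&(h[...,1]>140)&(h[...,2]>50)).astype(np.uint8)
E
python3 - <<'E'
from h import *
np.set_printoptions(precision=4,suppress=True)
B={"top":((285,215,310,240),(180,195,240,250)),"scene":((255,210,290,245),(185,165,245,200))}
for n in B:
    im=imaging.read_camera(n)
    c=big(red(im),B[n][0]); r=toplane(n,c[:,0],.018); print(n,"cap",r.mean(0),np.ptp(r,axis=0),cv2.minAreaRect(r[:,:2].astype(np.float32)))
    c=big(blue(im),B[n][1]); r=toplane(n,c[:,0],.003); print("mat",cv2.minEnclosingCircle(r[:,:2].astype(np.float32)),cv2.minAreaRect(r[:,:2].astype(np.float32)))
im=imaging.read_camera("top")
print("rough: tail,jar,dropper,cupcentre,shelf",toplane("top",[[340,226],[352,172],[384,250],[170,222]],.03)[:,:2])
cv2.imwrite("pics/z.png",cv2.resize(im[180:265,130:400,::-1],None,fx=2.9,fy=2.9,interpolation=cv2.INTER_CUBIC))
E
```

```text
top cap [ 0.5197 -0.1366  0.018 ] [0.0224 0.0248 0.    ] ((0.5199428796768188, -0.13623319566249847), (0.020290052518248558, 0.026808034628629684), 7.5031819343566895)
mat ((0.5317211747169495, 0.08809120208024979), 0.05032164603471756) ((0.5323376655578613, 0.08864855766296387), (0.09736676514148712, 0.09805294126272202), 81.13175964355469)
scene cap [ 0.5174 -0.1378  0.018 ] [0.0267 0.0352 0.    ] ((0.5162367820739746, -0.1370784193277359), (0.034235674887895584, 0.02607496827840805), 25.30439567565918)
mat ((0.5293657779693604, 0.08328255265951157), 0.05052362009882927) ((0.5295970439910889, 0.08204977959394455), (0.09687487781047821, 0.09716248512268066), 52.90536117553711)
rough: tail,jar,dropper,cupcentre,shelf [[ 0.5236 -0.2413]
 [ 0.6586 -0.2726]
 [ 0.4654 -0.3492]
 [ 0.5303  0.1761]]
```

View pics/z.png

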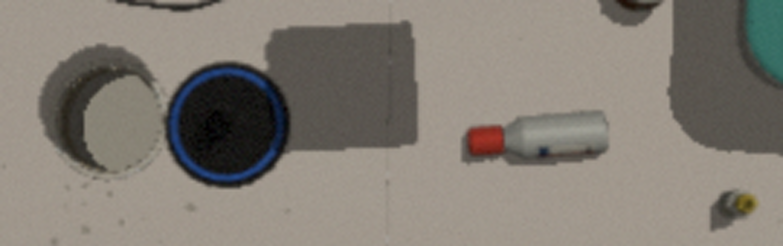

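The cap's middle is at about (0.519, -0.137), and the two views agree to 2 mm. The bottle axis is yawed about 7° off +y, and the mat is at (0.531, 0.086). The tool should grip near the cap's end, at (0.518, -0.131), with a yaw of 97°. I'll approach by way of (0.45, 0.28).

```bash
python3 -m crank '[{"x":-0.05,"y":-0.035,"z":0,"turn":0.16},{"x":-0.1,"y":-0.07,"z":0,"turn":0.32},{"x":-0.15,"y":-0.105,"z":0,"turn":0.48},{"x":-0.2,"y":-0.14,"z":0,"turn":0.64},{"x":-0.25,"y":-0.175,"z":0,"turn":0.8},{"x":-0.3,"y":-0.21,"z":0,"turn":0.96},{"x":-0.337,"y":-0.241,"z":0,"turn":1.12},{"x":-0.337,"y":-0.241,"z":0,"turn":1.124},{"x":-0.337,"y":-0.241,"z":0,"turn":1.124}]' 0.06 3
```

```text
time_s: 1.38
tool_pos: [0.4491, 0.2813, 0.2416]
tool_rot: [-180.0, -0.0, 97.1]
force: [-0.6, 0.0, -0.1]
grip_width: 0.0599
grasp_force: 0.0
```

```bash
python3 -m crank '[{"x":-0.05,"y":0.002,"z":0,"turn":0},{"x":-0.11,"y":0.005,"z":0.01,"turn":0},{"x":-0.17,"y":0.007,"z":0.02,"turn":0},{"x":-0.22,"y":0.009,"z":0.04,"turn":0},{"x":-0.28,"y":0.012,"z":0.06,"turn":0},{"x":-0.34,"y":0.014,"z":0.08,"turn":0},{"x":-0.39,"y":0.016,"z":0.1,"turn":0},{"x":-0.417,"y":0.018,"z":0.11,"turn":0},{"x":-0.417,"y":0.018,"z":0.11,"turn":0},{"x":-0.417,"y":0.018,"z":0.11,"turn":0}]'
python3 - <<'E'
from h import *
np.set_printoptions(precision=4,suppress=True)
o=env.get_obs();c=imaging.get_calibration("wrist");im=imaging.read_camera("wrist")
print(o["tool_pos"],o["tool_rot"],c["position"],c["attitude"])
cv2.imwrite("pics/w1.png",im[:,:,::-1])
q=big(red(im),(0,0,560,420)); r=toplane("wrist",q[:,0],.018,c)
print(cv2.boundingRect(q),r.mean(0),cv2.minAreaRect(r[:,:2].astype(np.float32)))
E
```

```text
time_s: 2.62
tool_pos: [0.5192, -0.1286, 0.1316]
tool_rot: [180.0, -0.1, 97.3]
force: [-0.0, 1.1, -0.3]
grip_width: 0.06
grasp_force: 0.0
[ 0.5192 -0.1286  0.1316] [179.9962  -0.0615  97.2522] [ 0.5094 -0.059   0.275 ] [-14.9639  -0.0005   7.2161]
(265, 206, 24, 31) [ 0.5175 -0.1406  0.018 ] ((0.517670750617981, -0.14088010787963867), (0.02094826102256775, 0.029248300939798355), 3.798100233078003)
```

View pics/w1.png

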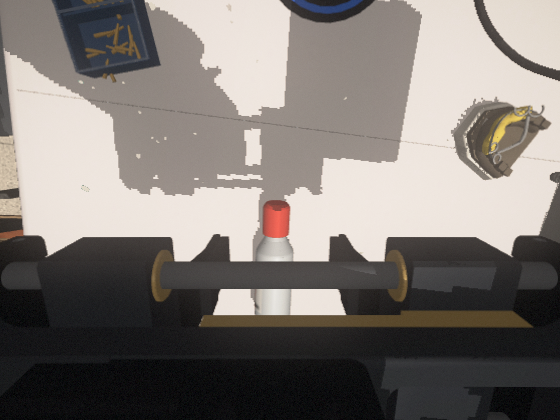

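The wrist view shows the red cap centred between the fingers at about (277,218), with the axis aligned with the tool. The cap centre is at about (0.5175, -0.139). I'll descend in one shift and then close at 3 N.

```bash
python3 -m crank '[{"x":-0.005,"y":-0.002,"z":0.03,"turn":0},{"x":-0.005,"y":-0.002,"z":0.06,"turn":0},{"x":-0.005,"y":-0.002,"z":0.08,"turn":0},{"x":-0.005,"y":-0.002,"z":0.095,"turn":0},{"x":-0.005,"y":-0.002,"z":0.107,"turn":0},{"x":-0.005,"y":-0.002,"z":0.107,"turn":0},{"x":-0.005,"y":-0.002,"z":0.107,"turn":0}]'
python3 -m crank '[{"x":0,"y":0,"z":0,"turn":0},{"x":0,"y":0,"z":0,"turn":0},{"x":0,"y":0,"z":0,"turn":0},{"x":0,"y":0,"z":0,"turn":0},{"x":0,"y":0,"z":0,"turn":0},{"x":0,"y":0,"z":0,"turn":0}]' 0.015 3
```

```text
time_s: 3.55
tool_pos: [0.5179, -0.1363, 0.0252]
tool_rot: [179.9, 0.0, 97.1]
force: [0.3, -0.7, -0.1]
grip_width: 0.0597
grasp_force: 0.0
time_s: 4.3
tool_pos: [0.5173, -0.1363, 0.0246]
tool_rot: [-180.0, -0.0, 97.0]
force: [-0.9, 0.4, 1.6]
grip_width: 0.0248
grasp_force: 3.0
```

```bash
python3 -m crank '[{"x":0,"y":0,"z":-0.01,"turn":0},{"x":0,"y":0,"z":-0.02,"turn":0},{"x":0,"y":0,"z":-0.032,"turn":0},{"x":0,"y":0,"z":-0.044,"turn":0},{"x":0,"y":0,"z":-0.056,"turn":0},{"x":0,"y":0,"z":-0.068,"turn":0},{"x":0,"y":0,"z":-0.08,"turn":0},{"x":0,"y":0,"z":-0.092,"turn":0},{"x":0,"y":0,"z":-0.104,"turn":0},{"x":0,"y":0,"z":-0.116,"turn":0},{"x":0,"y":0,"z":-0.125,"turn":0},{"x":0,"y":0,"z":-0.125,"turn":0}]'
python3 - <<'E'
from h import *
for n in ["scene","wrist"]:
    cv2.imwrite(f"pics/{n}2.png",imaging.read_camera(n)[:,:,::-1])
im=cv2.imread("pics/scene2.png")[120:300,180:380]
w=cv2.imread("pics/wrist2.png")
cv2.imwrite("pics/c2.png",np.hstack([cv2.resize(im,(400,360)),cv2.resize(w[:,:],(400,360))]))
E
```

```text
time_s: 5.8
tool_pos: [0.5178, -0.1364, 0.1504]
tool_rot: [179.9, 0.0, 97.0]
force: [-0.2, -0.6, -1.1]
grip_width: 0.0244
grasp_force: 3.0
```

View pics/c2.png

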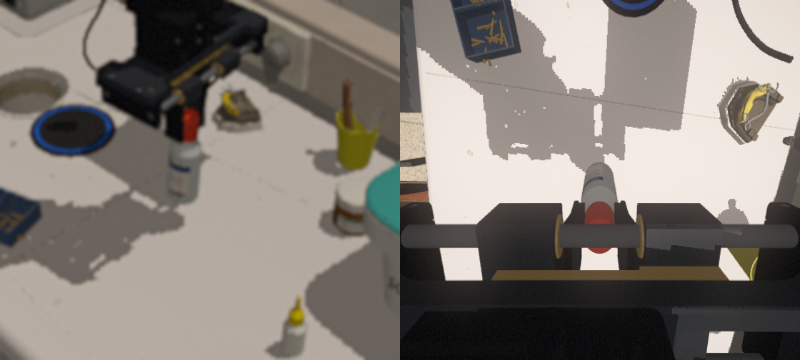

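The scene crop shows the bottle hanging upright below the cap, and the wrist view fits that. I'll carry it smoothly to over the mat.

```bash
python3 -m crank '[{"x":0.006,"y":0.001,"z":0,"turn":0},{"x":0.02,"y":0.004,"z":0,"turn":0},{"x":0.042,"y":0.008,"z":0,"turn":0},{"x":0.07,"y":0.013,"z":0,"turn":0},{"x":0.1,"y":0.018,"z":0,"turn":0},{"x":0.13,"y":0.023,"z":0,"turn":0},{"x":0.16,"y":0.029,"z":0,"turn":0},{"x":0.185,"y":0.033,"z":0,"turn":0},{"x":0.203,"y":0.036,"z":0,"turn":0},{"x":0.214,"y":0.038,"z":0,"turn":0},{"x":0.219,"y":0.039,"z":0,"turn":0},{"x":0.219,"y":0.039,"z":0,"turn":0}]'
python3 - <<'E'
from h import *
o=env.get_obs();c=imaging.get_calibration("wrist");w=imaging.read_camera("wrist")
s=imaging.read_camera("scene")[110:250,130:330,::-1]
cv2.imwrite("pics/c3.png",np.hstack([cv2.resize(s,(400,300),interpolation=cv2.INTER_CUBIC),cv2.resize(w[:,:,::-1],(400,300))]))
z=o["tool_pos"][2]-.105
print(o["tool_pos"],"foot rim if vertical at this z; row 180..210:",toplane("wrist",[[276,r] for r in (170,180,190,200,210)],z,c)[:,:2].round(4).tolist())
E
```

```text
time_s: 7.4
tool_pos: [0.5292, 0.0854, 0.1495]
tool_rot: [-180.0, 0.0, 97.0]
force: [0.7, -0.4, -0.5]
grip_width: 0.0244
grasp_force: 3.0
[0.52918214 0.0853731  0.14950314] foot rim if vertical at this z; row 180..210: [[0.5212, 0.1216], [0.5222, 0.1131], [0.5233, 0.1043], [0.5244, 0.0954], [0.5254, 0.0863]]
```

View pics/c3.png

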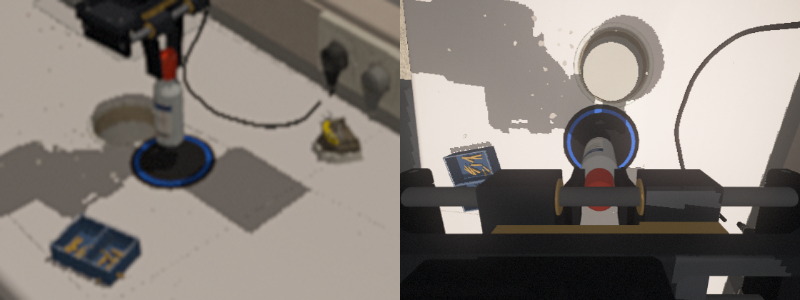

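The bottle hangs plumb over the mat centre: the foot rim is at y≈0.104 against 0.103 expected. Lowering it about 35 mm.

```bash
python3 -m crank '[{"x":0,"y":0,"z":0.006,"turn":0},{"x":0,"y":0,"z":0.013,"turn":0},{"x":0,"y":0,"z":0.02,"turn":0},{"x":0,"y":0,"z":0.026,"turn":0},{"x":0,"y":0,"z":0.03,"turn":0},{"x":0,"y":0,"z":0.032,"turn":0},{"x":0,"y":0,"z":0.033,"turn":0},{"x":0,"y":0,"z":0.033,"turn":0}]'
python3 -m crank '[{"x":0,"y":0,"z":0.001,"turn":0},{"x":0,"y":0,"z":0.002,"turn":0},{"x":0,"y":0,"z":0.003,"turn":0},{"x":0,"y":0,"z":0.003,"turn":0}]'
python3 - <<'E'
from h import *
s=imaging.read_camera("scene")[110:250,130:330,::-1];w=imaging.read_camera("wrist")[:,:,::-1]
cv2.imwrite("pics/c4.png",np.hstack([cv2.resize(s,(400,300),interpolation=cv2.INTER_CUBIC),cv2.resize(w,(400,300))]))
print(env.get_obs()["force"])
E
```

```text
time_s: 8.5
tool_pos: [0.5293, 0.0859, 0.1167]
tool_rot: [180.0, -0.0, 97.1]
force: [-0.4, -0.4, -2.0]
grip_width: 0.0244
grasp_force: 3.0
time_s: 9.0
tool_pos: [0.5298, 0.086, 0.1142]
tool_rot: [179.9, -0.0, 97.1]
force: [0.4, 0.5, 4.6]
grip_width: 0.0246
grasp_force: 3.0
[ 0.03909855 -0.0193197   3.89867381]
```

View pics/c4.png

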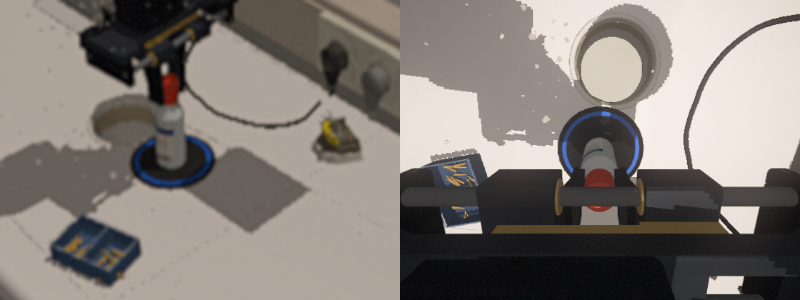

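The wrist force has gone from about -1 to about +4 N in z, so the foot is on the mat, and the pictures show it upright at the centre. Releasing, then withdrawing straight up.

```bash
python3 -m crank '[{"x":0,"y":0,"z":0,"turn":0},{"x":0,"y":0,"z":0,"turn":0},{"x":0,"y":0,"z":0,"turn":0},{"x":0,"y":0,"z":0,"turn":0}]' 0.06 3
python3 -m crank '[{"x":0,"y":0,"z":-0.01,"turn":0},{"x":0,"y":0,"z":-0.03,"turn":0},{"x":0,"y":0,"z":-0.06,"turn":0},{"x":0,"y":0,"z":-0.09,"turn":0},{"x":0,"y":0,"z":-0.11,"turn":0},{"x":0,"y":0,"z":-0.11,"turn":0},{"x":0,"y":0,"z":-0.11,"turn":0}]'
python3 - <<'E'
from h import *
s=imaging.read_camera("scene")[110:310,130:390,::-1];c=imaging.get_calibration("wrist");w=imaging.read_camera("wrist")
cv2.imwrite("pics/c5.png",np.hstack([cv2.resize(s,(400,300),interpolation=cv2.INTER_CUBIC),cv2.resize(w[:,:,::-1],(400,300))]))
q=big(red(w),(0,0,560,420));print(cv2.boundingRect(q),toplane("wrist",q[:,0],.121,c).mean(0))
E
```

```text
time_s: 9.6
tool_pos: [0.529, 0.0858, 0.1134]
tool_rot: [-180.0, 0.0, 97.0]
force: [0.0, -0.0, 0.7]
grip_width: 0.0554
grasp_force: 0.0
time_s: 10.48
tool_pos: [0.5287, 0.0858, 0.223]
tool_rot: [-180.0, 0.0, 97.1]
force: [0.5, 0.3, -0.9]
grip_width: 0.0598
grasp_force: 0.0
(266, 205, 27, 18) [0.52654386 0.08486518 0.121     ]
```

View pics/c5.png

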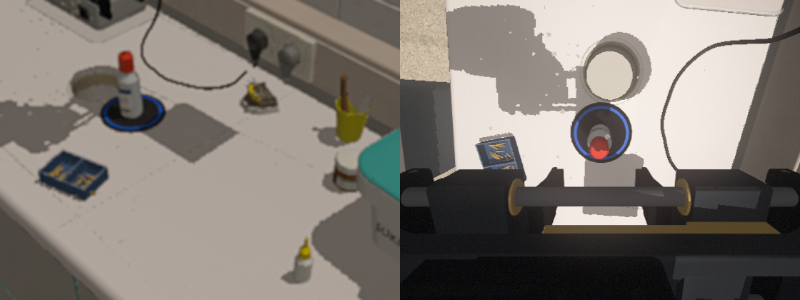

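The bottle stands upright on the mat, with its cap at (0.527, 0.085) against the mat centre at (0.531, 0.086). The gripper is clear, and the jar and dropper look untouched.

```bash
python3 -c "
from cell import env
print(env.sign_off())"
```

```text
the job is handed in; nothing more can be done
None
```

The spray bottle is standing upright near the centre of the drip mat, red cap up and released; the wax jar and dropper bottle look undisturbed, and the job was handed in at about 10.6 s (no verdict was returned).

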